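# Hold the bench seeder's bayonet lid at its half-way point

### The job

Lay the loose round seed disc, stud up, flat down in the round seat inside the bench seeder and let go of it, then put the bayonet lid in with its lugs through the collar's two slots and turn it clockwise, seen from above, until its grip bar lines up with the two raised ribs, half way to the lock. Do not push it on into the spring catch: nothing keeps the lid at half way, so finish while still gripping the bar and holding it there. Leave the other things on the bench where they are.

Things in the scene. Friction and masses are not known exactly. Their poses are not given: they have to be found in the camera images.
- seeder: Low round dark metal housing fixed to the bench (place and yaw vary), 124 mm across, 42 mm high, open on top. Origin: centre of underside, z up; x axis through the two raised ribs. Inside, from below: disc seat; a flat ledge at height 28 mm that is the lugs' track, out to a wall 49.5 mm from the axis; above the track a lip from 37 to 42 mm high with an 81 mm round opening and two slots.
- seat (a point): Centre of the seat's flat floor, on the seeder's axis, 20 mm above its underside. The seat is a round cavity 64 mm across and 8 mm deep (rim at 28 mm). The opening above is 81 mm across: fingers that let go in there should open only to about 30 mm.
- slot (a point): Middle of one of the two facing slots through the lip, at lip-top height (42 mm), 47 mm from the axis, 42 degrees anticlockwise (seen from above) of the seeder's x axis; the other lies 180 degrees round. Each is about 22 mm wide; a fixed stop in the track stands just anticlockwise of each.
- rib (a point): Top of one of two facing raised ribs on the lip (12 x 4 mm, 4 mm high, long side radial), 53.5 mm from the axis on the seeder's +x axis, the other on -x. They mark the half-way direction for the lid's bar: 42 degrees clockwise of the slots.
- catch: One of two facing spring catches: a small brass ball in the track wall, with a grey block outside on the housing. Origin: ball's centre, 49 mm from the seeder's axis; its x axis points straight out, 32 degrees clockwise of the seeder's x. A lid turned clockwise meets the balls about 20 degrees past the ribs (a few newtons push them aside) and locks about 44 degrees past.
- lid: Loose bare-metal lid, 0.15-0.3 kg, starts mouth down on the bench: cup 76 mm across, 23 mm high, hollow below; on top a grip bar along x, 60 mm long, 12 wide, from 23 to 51 mm up; two lugs, 12 wide, 5 thick, at the bottom edge on +x and -x, out to 47 mm. Either way round fits. Origin: centre of underside, z up. Fully in: 28 mm above the seeder's underside (42 mm if the lugs sit on the lip).
- disc: Loose round steel seed disc, about 0.1 kg, 60 mm across, 6 mm thick, lower edge bevelled, with a round finger stud in its middle 12 mm across, from 6 to 22 mm above the underside. Origin: centre of underside, z up. Starts flat on the bench, stud up. Any yaw fits the seat.
- small_pot: Bystander: loose small terracotta pot, 66 mm across the rim, 58 mm high; origin at centre of underside.
- dibber: Bystander: loose wooden dibber with a steel tip lying on the bench, 170 mm long along its x axis, 22 mm thick; origin on the bench below its middle.
- trowel: Bystander: loose stainless trowel with a wooden handle, lying, 290 mm long along its x axis, up to 73 mm wide; origin on the bench below its neck.
There are look-alikes about, which are no part of the job. Of the things shaped like the lid, the metal one is meant.

How it is judged:
On the way, in this order (a step that is already met when the one before it is completed fails the run):
1. the seed disc lies flat in the seat, let go (horizontal distance between disc and seeder below 0.004 m and z of disc in the frame of seeder between 0.016 and 0.0235 m and angle between disc's own z axis and vertical below 0.08 rad and contact force between the fingers and disc below 0.1 N and linear speed of disc below 0.02 m/s), for 0.2 s.
2. the lid is down in the collar with its lugs at the slots, not yet turned (z of lid in the frame of seeder between 0.024 and 0.033 m and horizontal distance between lid and seeder below 0.006 m and angle between lid's own z axis and vertical below 0.1 rad and angle between the x axis of lid and the x axis of seeder, either way round above 0.5 rad), for 0.1 s.
At the end, for the whole second after the job is handed in: Disc flat in the seat (within 4 mm of centre, under 3.5 mm above the floor); lid in the collar with its underside under 33 mm above the seeder's, level within 0.1 rad, bar within 0.17 rad of the ribs' line, still, and the fingers gripping it with over 2 N (horizontal distance between disc and seeder below 0.004 m and z of disc in the frame of seeder between 0.016 and 0.0235 m and angle between disc's own z axis and vertical below 0.08 rad and z of lid in the frame of seeder between 0.024 and 0.033 m and horizontal distance between lid and seeder below 0.006 m and angle between lid's own z axis and vertical below 0.1 rad and angle between the x axis of lid and the x axis of seeder, either way round below 0.17 rad and contact force between the fingers and lid above 2 N and angular speed of lid below 0.15 rad/s and linear speed of lid below 0.02 m/s); the arm keeps its last pose, push and grip.
It fails at once if the lid is pushed on into the spring catch (z of lid in the frame of seeder below 0.033 m and horizontal distance between lid and seeder below 0.012 m and angle between the x axis of lid and the x axis of catch, either way round below 0.14 rad).
It fails at once if a bystander is shifted by more than 30 mm (distance of any of small_pot, dibber, trowel from where it was at the start of the episode above 0.03 m).
It also fails if it takes over 59 s, if anything falls off the work surface, if the arm or the gripper's body presses on something with over 40 N, if the wrist force passes 120 N, or if a joint passes its speed limit or range.

### The arm

A 6-joint arm with a two-finger parallel gripper is mounted at the origin on the work surface. World frame = base frame: x ahead of the robot, y to its left, z up, the work surface at z = 0. Lengths are in m, angles in rad, forces in N, time in s.
With the tool pointing down it reaches from about 0.275 to 0.775 m from the base axis. Payload 14.6 kg.
Tool frame: the origin (TCP) lies at the very end of the fingers, on their centre line; the grasp point (between the pads) lies 19 mm behind it; z points along the fingers, y is the line along which they close (so a half turn about z gives the same grasp; the last joint's range is limited). The gripper opens to 85 mm and grips with 20 to 120 N. Pads are 22 mm wide; open, the fingers measure 114 mm over their backs; the gripper's body (76 mm by 85 mm) begins 54 mm behind the grasp point. The pads swing forward as they close: fully open they stand 13 mm farther back than shut.
Start: joints at [1.144, 0.263, -0.048, 1.259, 0, 1.415], TCP at [0.141, 0.506, 0.231] pointing down, gripper open.
Joint ranges: [-2.65, 2.65], [-0.89, 1.7], [-1.18, 1.37], [-2.13, 2.11], [-1.35, 1.29], [-3.14, 3.14]. Speed limits (rad/s): [1.89, 1.89, 2.57, 2.79, 3.14, 3.14].

### API

Orientations are given as a rotation vector (axis times angle).
In Python, from workcell import r gives the robot as it stands. The module is installed in compiled form; this text tells all that it offers.
- The arm moves only by the tool arm_command, never from a script. Its argument "deltas" is a list of rows, each a list of 7 numbers: the shift along the tool's x, y, z each as a share of 0.75 m, from -1 to 1, then the turn, a rotation vector about the tool's x, y, z each as a share of 1.5 rad, from -1 to 1, then the opening, from 0 (shut) to 1 (fully open). In form: [[dx, dy, dz, rx, ry, rz, fingers], ...]. A call has 1 to 20 rows; each row is the pose to reach, as a shift and turn from the pose commanded when the call began, along the tool's axes at that moment; what a row does not reach only later rows make up. A row lasts 1/8 s, in which the tool goes at most 62.5 mm and 10.7 degrees, less where a joint would pass 70% of its speed; a pose out of reach is approached as far as the arm can. A call with a number of a shift or a turn outside -1 to 1 is refused whole. A call with a gripper value outside its range is refused whole. The fingers move at their own pace and stop on an object; the grip force is fixed at half the most. Time passes only in rows, so rows that repeat a pose let the fingers close. It gives the time, the measured TCP pose, the force, the opening and the grip force at its end, in the units of the state.
- r.sense(): the state, without advancing time (a new reading comes with each control period).
- r.snapshot(name): name is "scene" or "side" or "wrist"; returns a dict with "image" (480x640x3 uint8, red, green, blue), "depth" (480x640 float32, m along the optical axis (not along the pixel's ray), 0 where there is no reading), "vfov" (degrees; the focal length in pixels is half the picture's height over the tangent of half this angle, whatever the lens; pixels are square), "cx", "cy" (the principal point, pixels), "k1" (the pictures are not rectified: a ray, as slopes to the right and down, at radius r is drawn at 1 + k1 r^2 times it, then the intrinsics apply), "extrinsics" (4x4, takes a point from world to camera coordinates); the wrist camera has in their place "T_tool_cam" (4x4, takes a point from camera to tool coordinates, whose origin is the TCP and whose axes are the flange's). Camera axes: x right, y up, looking along -z (the intrinsics and any distortion apply to the point x, -y, -z); pixel columns grow to the right and rows downward; lengths in m; the calibration is good to about 2 mm. A picture is of the moment at which its call begins: read the wrist's pose just before it.
- r.close_job(): hands the job in; it is judged then, once.
Trained networks look in the newest picture that a camera, given by its name, has taken for a name from the list of things; names that differ only in an ending like _2 or _b are one class to them, and where a whole thing is asked for, a point or a joint stands for the part that bears it (a point fixed in the world has none). Each returns a list of dicts, best first, with "conf" (0 to 1); they miss things now and then, are a little off and sometimes report something else, mostly with a low value. They report only what shows in the picture. A call takes as long as a camera call. They do not tell look-alikes from the thing itself.
- r.silhouettes(camera, thing): "pixels" (480x640 bool, what is visible of it).
- r.mark_of(camera, thing): "centre" ([x, y, z] in m, in world coordinates, good to about 4 mm: a listed point, or the origin of a listed thing).
The state is a dict: "time": time; "joint_positions": joint angles; "qd": joint speeds; "joint_efforts": joint torques, N m; "eef_pos": TCP position; "orientation": TCP orientation; "force": force on the tool from outside, world axes, zero at the start; "moment": the same for the moment, N m; "finger_gap": finger opening in m; "grasp_force": force on a finger pad.
Only numpy, scipy, OpenCV 4.12 (cv2) and the standard library are available. Lean on these libraries where they do the work, as an engineer would, in place of code of your own. Each camera call takes 0.05 s, during which the arm holds its last target. There are 200 camera calls.

## Working session

There is one attempt and no reset: what is moved stays moved. The work goes in short steps, Python scripts to look and compute and a tool call to move; the robot and the scene stay as the last step left them, time stands still between calls to the robot, and variables do not carry over. Pictures are saved under pics/ and viewed, at most 10 in all, crops included, and the job is handed in when it is done.

Besides the shell and the picture viewer there is one more tool, called in YAML: its name, and indented under it one key for each argument. arm_command: Moves the arm, as the interface text tells. Its arguments: {"type":"object","properties":{"deltas":{"type":"array","items":{"type":"array","items":{"type":"number"}}}},"required":["deltas"]}

```bash
mkdir -p pics; cat > h.py <<'E'
import numpy as np, cv2
from scipy.spatial.transform import Rotation as R
from workcell import r
def save(n,s): cv2.imwrite('pics/'+n+'.png', cv2.cvtColor(s['image'],cv2.COLOR_RGB2BGR))
def snap(c):
    st=r.sense(); s=r.snapshot(c); s['f']=240/np.tan(np.radians(s['vfov'])/2)
    if c=='wrist':
        T=np.eye(4); T[:3,:3]=R.from_rotvec(st['orientation']).as_matrix(); T[:3,3]=st['eef_pos']
        s['Twc']=T@s['T_tool_cam']
    else: s['Twc']=np.linalg.inv(s['extrinsics'])
    return s
def rays(s,uv):
    K=np.array([[s['f'],0,s['cx']],[0,s['f'],s['cy']],[0,0,1.]])
    p=cv2.undistortPoints(np.array(uv,float).reshape(-1,1,2),K,np.array([s['k1'],0,0,0,0.])).reshape(-1,2)
    return np.c_[p[:,0],-p[:,1],-np.ones(len(p))]
def world(s,uv,depth=None,z=None):
    uv=np.array(uv,float).reshape(-1,2); d=rays(s,uv); Rm=s['Twc'][:3,:3]; o=s['Twc'][:3,3]
    w=d@Rm.T
    if z is not None: t=(z-o[2])/w[:,2]
    else:
        t=depth if depth is not None else s['depth'][uv[:,1].astype(int),uv[:,0].astype(int)]
    return o+w*np.reshape(t,(-1,1))
def cloud(s,mask):
    v,u=np.nonzero(mask&(s['depth']>0)); return world(s,np.c_[u,v]),np.c_[u,v]
def proj(s,P):
    P=np.atleast_2d(P); c=(P-s['Twc'][:3,3])@s['Twc'][:3,:3]; x=c[:,0]/-c[:,2]; y=-c[:,1]/-c[:,2]
    k=1+s['k1']*(x*x+y*y); return np.c_[s['f']*x*k+s['cx'],s['f']*y*k+s['cy']]
E
python3 - <<'E'
from h import *
print(r.sense())
for c in ['scene','side','wrist']:
    s=snap(c); save(c+'0',s); print(c,s['vfov'],s['k1'],s['Twc'][:3,3].round(3))
    for t in ['seeder','slot','rib','catch','lid','disc','small_pot','dibber','trowel']:
        m=r.mark_of(c,t)
        print(t,[(np.round(a['centre'],3).tolist(),round(a['conf'],2),proj(s,a['centre'])[0].round().tolist()) for a in m])
E
```

```text
{'time': 0.0, 'joint_positions': array([ 1.14371936e+00,  2.63566746e-01, -4.89407360e-02,  1.25937865e+00,
        6.76377658e-06,  1.41549774e+00]), 'qd': array([-0.00195785, -0.00043869, -0.00088525, -0.0008113 ,  0.00017125,
        0.00077989]), 'joint_efforts': array([-2.43494309e-03, -6.37611866e+01,  3.84573019e+01,  1.35970308e-02,
       -1.46495395e-04,  3.67898701e-05]), 'eef_pos': array([0.14082512, 0.50548547, 0.23080098]), 'orientation': array([-4.25552508e-01, -3.11231431e+00,  1.63658106e-03]), 'force': array([ 0.01015841, -0.09954549, -0.16085172]), 'moment': array([ 0.05556981, -0.02327884,  0.02403615]), 'grasp_force': 0.0, 'finger_gap': 0.08549277535442243}
scene 45.2731360945124 0.04216592753710214 [ 1.033 -0.442  0.966]
seeder [([0.513, -0.038, 0.002], 0.59, [316.0, 249.0])]
slot [([0.539, -0.004, 0.041], 0.65, [337.0, 237.0])]
rib [([0.564, -0.031, 0.042], 0.84, [335.0, 252.0])]
catch []
lid [([0.506, -0.233, -0.003], 0.87, [234.0, 301.0]), ([0.515, -0.376, -0.003], 0.82, [171.0, 348.0]), ([0.35, -0.252, -0.0], 0.66, [183.0, 253.0]), ([0.351, -0.104, -0.002], 
[... 720 characters left out ...]
[([0.503, -0.236, 0.003], 0.81, [301.0, 335.0]), ([0.513, -0.38, -0.001], 0.79, [320.0, 408.0]), ([0.354, -0.253, 0.002], 0.75, [210.0, 352.0]), ([0.347, -0.105, 0.0], 0.59, [210.0, 294.0])]
disc [([0.514, 0.228, -0.002], 0.75, [284.0, 203.0]), ([0.512, -0.035, -0.004], 0.73, [294.0, 267.0])]
small_pot [([0.661, 0.189, 0.003], 0.96, [345.0, 205.0]), ([0.515, 0.226, 0.001], 0.5, [284.0, 202.0])]
dibber [([0.718, 0.04, 0.0], 0.92, [384.0, 238.0]), ([0.544, -0.001, 0.043], 0.35, [308.0, 237.0])]
trowel [([0.505, -0.239, 0.002], 0.45, [303.0, 337.0])]
wrist 62.60187342041366 -0.06433845216081045 [0.071 0.525 0.373]
seeder []
slot []
rib []
catch []
lid []
disc []
small_pot []
dibber []
trowel []
```

View pics/scene0.png

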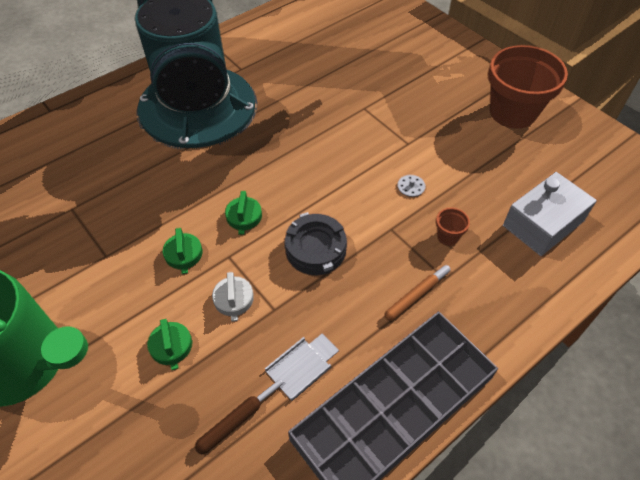

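View pics/side0.png

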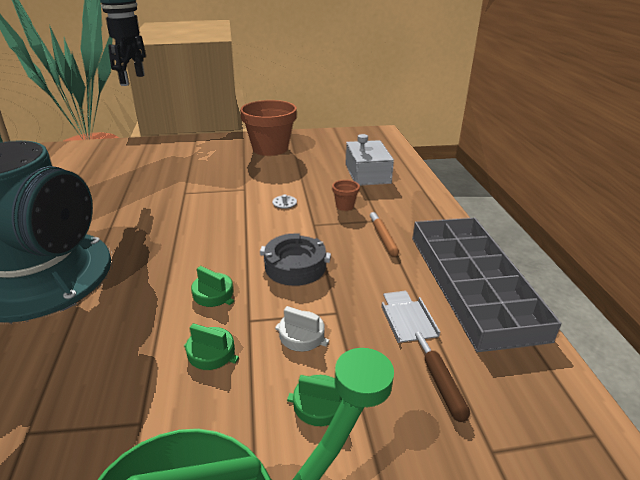

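The scene view shows one bare-metal lid at (234,297) and three green look-alikes at (243,212), (182,250) and (169,343). The disc is at (411,186), the seeder at (316,245), the small pot at (452,226), the dibber at (418,293) and the trowel at (265,390). The side view agrees, with the metal lid at (301,330) and the disc at (285,202). I'll confirm with wrist-camera crops.

```bash
cat >> h.py <<'E'
def go(p,yaw):
    "deltas to reach TCP p (world), tool x at world yaw (deg), pointing down"
    st=r.sense(); R0=R.from_rotvec(st['orientation']); c,s=np.cos(np.radians(yaw)),np.sin(np.radians(yaw))
    Rt=R.from_matrix(np.array([[c,s,0],[s,-c,0],[0,0,-1.]]))
    d=R0.inv().apply(np.array(p)-st['eef_pos'])/0.75; t=(R0.inv()*Rt).as_rotvec()/1.5
    print('go',p,yaw,'->',d.round(4).tolist(),t.round(4).tolist())
E
python3 - <<'E'
from h import *
s=snap('wrist'); T=s['T_tool_cam']; print(T.round(3))
a=-T[:3,2]; print('axis in tool',a.round(3))
# TCP z 0.25, yaw 180: tool axes in world x=-X, y=+Y, z=-Z
M=np.diag([-1.,1,-1]); o=M@T[:3,3]; ax=M@a
for n,p,h in [('disc',(0.514,0.228),.015),('seeder',(0.513,-.038),.03),('lid',(.505,-.234),.04)]:
    z=0.22; t=(h-z-o[2])/ax[2]; q=np.array([*p,0])-o-ax*t; q[2]=z; print(n,q.round(3)); go(q,180)
E
```

```text
[[-0.     0.959  0.283  0.072]
 [ 1.     0.     0.     0.   ]
 [ 0.     0.283 -0.959 -0.142]
 [ 0.     0.     0.     1.   ]]
axis in tool [-0.283 -0.     0.959]
disc [0.484 0.228 0.22 ]
go [0.48360436 0.22794066 0.22      ] 180 -> [-0.5395, -0.2341, 0.0151] [0.0, 0.0, -0.1812]
seeder [ 0.487 -0.038  0.22 ]
go [ 0.48703784 -0.03806632  0.22      ] 180 -> [-0.6391, -0.5746, 0.0151] [0.0, 0.0, -0.1812]
lid [ 0.482 -0.234  0.22 ]
go [ 0.4819935  -0.23407096  0.22      ] 180 -> [-0.7028, -0.8281, 0.015] [0.0, 0.0, -0.1812]
```

arm_command:
  deltas:
    - [-0.64,-0.575,0.015,0,0,-0.181,1]
    - [-0.64,-0.575,0.015,0,0,-0.181,1]
    - [-0.64,-0.575,0.015,0,0,-0.181,1]
    - [-0.64,-0.575,0.015,0,0,-0.181,1]
    - [-0.64,-0.575,0.015,0,0,-0.181,1]
    - [-0.64,-0.575,0.015,0,0,-0.181,1]
    - [-0.64,-0.575,0.015,0,0,-0.181,1]
    - [-0.64,-0.575,0.015,0,0,-0.181,1]
    - [-0.64,-0.575,0.015,0,0,-0.181,1]
    - [-0.64,-0.575,0.015,0,0,-0.181,1]
    - [-0.64,-0.575,0.015,0,0,-0.181,1]
    - [-0.64,-0.575,0.015,0,0,-0.181,1]
    - [-0.64,-0.575,0.015,0,0,-0.181,1]
    - [-0.64,-0.575,0.015,0,0,-0.181,1]
    - [-0.64,-0.575,0.015,0,0,-0.181,1]
    - [-0.64,-0.575,0.015,0,0,-0.181,1]

```text
time: 3.55
eef_pos: [0.4874, -0.0381, 0.2202]
orientation: [-0.001, 3.141, -0.0]
force: [-0.6, 0.4, 0.2]
finger_gap: 0.0855
grasp_force: 0.0
```

```bash
cat > look.py <<'E'
from h import *
import sys
name,things=sys.argv[1],sys.argv[2:]
print(r.sense()['eef_pos'].round(4),r.sense()['orientation'].round(4),r.sense()['qd'].round(3))
s=snap('wrist'); save(name,s); np.savez('pics/'+name,**{k:s[k] for k in s})
for t in things:
    print(t,[(np.round(a['centre'],4).tolist(),round(a['conf'],2),proj(s,a['centre'])[0].round().tolist()) for a in r.mark_of('wrist',t)])
    for a in r.silhouettes('wrist',t)[:2]:
        P,uv=cloud(s,a['pixels']); h=np.percentile(P[:,2],[2,50,95]).round(4)
        print('  sil',round(a['conf'],2),len(P),'uv',uv.mean(0).round(),'z',h,'bbox',P[:,:2].min(0).round(4),P[:,:2].max(0).round(4))
E
python3 look.py w1 seeder slot rib catch seat
```

```text
[ 0.4874 -0.0381  0.2202] [-6.0000e-04  3.1414e+00 -1.0000e-04] [-0.005  0.003  0.003  0.    -0.001 -0.001]
seeder [([0.5145, -0.0378, 0.0026], 0.73, [321.0, 238.0])]
  sil 0.72 15957 uv [319. 242.] z [0.0185 0.036  0.0425] bbox [ 0.4443 -0.1083] [0.5933 0.0202]
slot [([0.5429, -0.0028, 0.0438], 0.93, [362.0, 282.0]), ([0.5161, -0.042, 0.0237], 0.2, [317.0, 246.0])]
  sil 0.92 15972 uv [319. 242.] z [0.0185 0.0361 0.0425] bbox [ 0.4443 -0.1083] [0.593  0.0268]
rib [([0.5648, -0.0288, 0.0474], 0.56, [332.0, 307.0])]
  sil 0.86 16032 uv [319. 242.] z [0.0183 0.036  0.0425] bbox [ 0.4444 -0.1078] [0.6    0.0268]
catch []
seat [([0.5145, -0.0445, 0.0217], 0.9, [314.0, 243.0])]
  sil 0.74 15872 uv [319. 242.] z [0.0186 0.0361 0.0425] bbox [ 0.4443 -0.1083] [0.5961 0.0276]
```

```bash
cat > seed.py <<'E'
from h import *
import sys
from scipy.optimize import least_squares
s=dict(np.load('pics/'+sys.argv[1]+'.npz'))
m=np.zeros((480,640),bool); m[100:400,150:490]=True
P,uv=cloud(s,m); c0=np.array([.514,-.039]); d=np.hypot(*(P[:,:2]-c0).T)
def fit(Q,rad): 
    f=least_squares(lambda c:np.hypot(Q[:,0]-c[0],Q[:,1]-c[1])-c[2],[*c0,rad],loss='soft_l1',f_scale=.001); return f.x
lip=(np.abs(P[:,2]-.042)<.002)&(d<.068)
flo=(np.abs(P[:,2]-.020)<.003)&(d<.04)
print('lip z',np.median(P[lip,2]),'floor z',np.median(P[flo,2]))
for n,sel,R0 in [('lip',lip,.062),('floor',flo,.032)]:
    img=np.zeros((480,640),np.uint8); img[uv[sel,1],uv[sel,0]]=255
    cs,_=cv2.findContours(img,cv2.RETR_CCOMP if n=='lip' else cv2.RETR_EXTERNAL,cv2.CHAIN_APPROX_NONE)
    z=np.median(P[sel,2])
    for c in cs:
        if len(c)<60: continue
        W=world(s,c.reshape(-1,2),z=z); print(n,len(c),'circle',fit(W,R0).round(4))
rib=(P[:,2]>.0442)&(P[:,2]<.05)&(d>.04)&(d<.065)
Q=P[rib]; k=Q[:,0]>c0[0]; 
for g in (Q[k],Q[~k]): print('rib',len(g),np.median(g,0).round(4))
a=np.median(Q[k],0)-np.median(Q[~k],0); print('yaw',np.degrees(np.arctan2(a[1],a[0])).round(2),'mid',((np.median(Q[k],0)+np.median(Q[~k],0))/2).round(4))
E
python3 seed.py w1
python3 -c "
import cv2;i=cv2.imread('pics/w1.png')[90:400,140:500];cv2.imwrite('pics/w1c.png',cv2.resize(i,None,fx=1.9,fy=1.9))"
```

```text
lip z 0.04155217361441216 floor z 0.019685020862818564
lip 329 circle [ 0.5227 -0.0479  0.0472]
lip 323 circle [ 0.5044 -0.0341  0.0494]
floor 199 circle [ 0.5148 -0.0395  0.0318]
rib 50 [ 0.5641 -0.0267  0.0456]
rib 74 [ 0.4612 -0.0526  0.0454]
yaw 14.1 mid [ 0.5127 -0.0396  0.0455]
```

View pics/w1c.png

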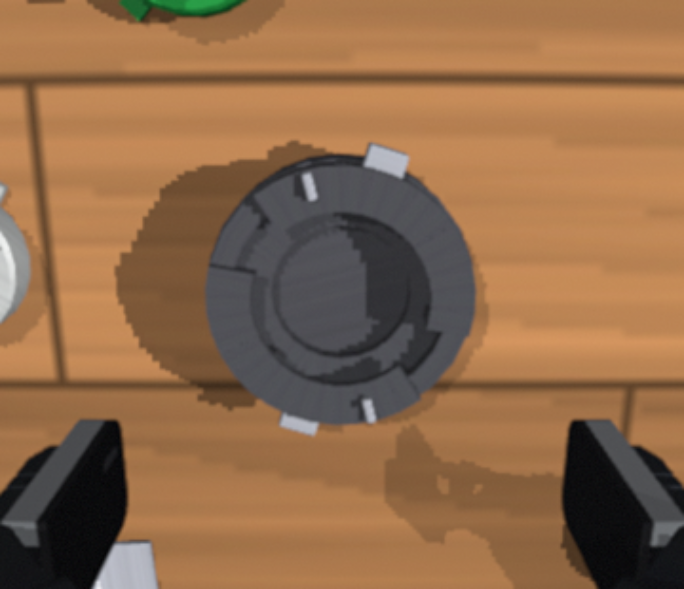

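The crop shows the seeder's ribs at crop (310,186) and (368,410), which are image (303,188) and (334,306). The slots are at upper left and lower right, and the catch blocks at (386,160) and (299,425). The gripped disc and lid both go to the ring centre, so I'll refine the centre and yaw.

```bash
cat >> seed.py <<'E'
img=np.zeros((480,640),np.uint8); img[uv[lip,1],uv[lip,0]]=255
hull=cv2.convexHull(np.c_[uv[lip,0],uv[lip,1]].astype(np.int32)).reshape(-1,2)
W=world(s,hull,z=.042); print('outer',fit(W,.062).round(4))
g=s['image'].astype(int).min(2); hs=(g>130)&m
n,l,st,ce=cv2.connectedComponentsWithStats(hs.astype(np.uint8))
pts=[]
for i in range(1,n):
    w=world(s,ce[i],z=.046)[0]
    if st[i,4]>10: print('bright',ce[i].round(1),st[i,4],w.round(4))
    if abs(np.hypot(*(w[:2]-c0))-.0535)<.004 and st[i,4]>10: pts.append(w)
if len(pts)==2:
    pts.sort(key=lambda p:p[0]); a=pts[1]-pts[0]; print('rib yaw',np.degrees(np.arctan2(a[1],a[0])),'mid',(pts[0]+pts[1])/2,'len',np.hypot(*a[:2]))
E
python3 seed.py w1 | tail -8
python3 -c "
from h import *
q=[.484,-.234,.22]; go(q,180); go([.484,.228,.22],180)"
```

```text
outer [ 0.5128 -0.04    0.06  ]
bright [343.4 174.2] 265 [ 0.45   -0.0203  0.046 ]
bright [302.7 187.9] 72 [ 0.461  -0.0527  0.046 ]
bright [151.7 229.9] 135 [ 0.4956 -0.1797  0.046 ]
bright [334.1 306.1] 59 [ 0.5647 -0.0266  0.046 ]
bright [296.9 313.2] 136 [ 0.5715 -0.0594  0.046 ]
bright [207.3 388.7] 640 [ 0.6513 -0.1463  0.046 ]
rib yaw 14.159577267383638 mid [ 0.51281376 -0.03966526  0.046     ] len 0.10692205708602627
go [0.484, -0.234, 0.22] 180 -> [0.0046, -0.2606, -0.0] [0.0, -0.0, -0.0003]
go [0.484, 0.228, 0.22] 180 -> [0.0049, 0.3554, 0.0] [0.0, -0.0, -0.0003]
```

arm_command:
  deltas:
    - [0.005,-0.26,0,0,0,0,1]
    - [0.005,-0.26,0,0,0,0,1]
    - [0.005,-0.26,0,0,0,0,1]
    - [0.005,-0.26,0,0,0,0,1]
    - [0.005,-0.26,0,0,0,0,1]
    - [0.005,-0.26,0,0,0,0,1]

```text
time: 4.85
eef_pos: [0.4838, -0.2324, 0.2201]
orientation: [-0.001, 3.142, 0.0]
force: [0.8, -0.5, 0.1]
finger_gap: 0.0856
grasp_force: 0.0
```

```bash
python3 look.py w2 lid
python3 - <<'E'
from h import *
s=dict(np.load('pics/w2.npz'))
P,uv=cloud(s,np.ones((480,640),bool)); d=np.hypot(*(P[:,:2]-[.505,-.235]).T)
for lo,hi,nm in [(.044,.056,'bar'),(.018,.027,'top')]:
    k=(P[:,2]>lo)&(P[:,2]<hi)&(d<.05); z=np.median(P[k,2]); q=uv[k].astype(np.float32)
    W=world(s,q,z=z); rc=cv2.minAreaRect((W[:,:2]*1e3).astype(np.float32)); print(nm,k.sum(),'z',z.round(4),'rect',np.round(rc[0],1),np.round(rc[1],1),round(rc[2],1), 'median',np.median(W[:,:2],0).round(4))
    if nm=='bar':
        c=W[:,:2]-W[:,:2].mean(0); v=np.linalg.svd(c,full_matrices=False)[2][0]; print('yaw',np.degrees(np.arctan2(v[1],v[0])))
i=cv2.imread('pics/w2.png')[90:400,140:500];cv2.imwrite('pics/w2c.png',cv2.resize(i,None,fx=1.9,fy=1.9))
E
```

```text
[ 0.4838 -0.2324  0.2201] [-1.3000e-03  3.1416e+00  4.0000e-04] [ 0.007 -0.004 -0.    -0.001 -0.001 -0.002]
lid [([0.3532, -0.2527, -0.001], 0.86, [297.0, 59.0]), ([0.5142, -0.3777, 0.0053], 0.85, [168.0, 242.0]), ([0.5061, -0.2354, -0.0033], 0.84, [318.0, 231.0]), ([0.3523, -0.1062, -0.0004], 0.78, [468.0, 59.0])]
  sil 0.81 7600 uv [295.  55.] z [0.0046 0.0227 0.0508] bbox [ 0.3117 -0.2904] [ 0.3973 -0.2162]
  sil 0.67 5733 uv [168. 242.] z [0.0048 0.0228 0.0509] bbox [ 0.4676 -0.4117] [ 0.5575 -0.3364]
bar 1060 z 0.0504 rect [ 502.8 -232.8] [12.6 60.3] 57.8 median [ 0.502  -0.2322]
yaw -32.112104517216906
top 4109 z 0.0226 rect [ 503.3 -233.1] [74.7 73.4] 0.0 median [ 0.4999 -0.2331]
```

View pics/w2c.png

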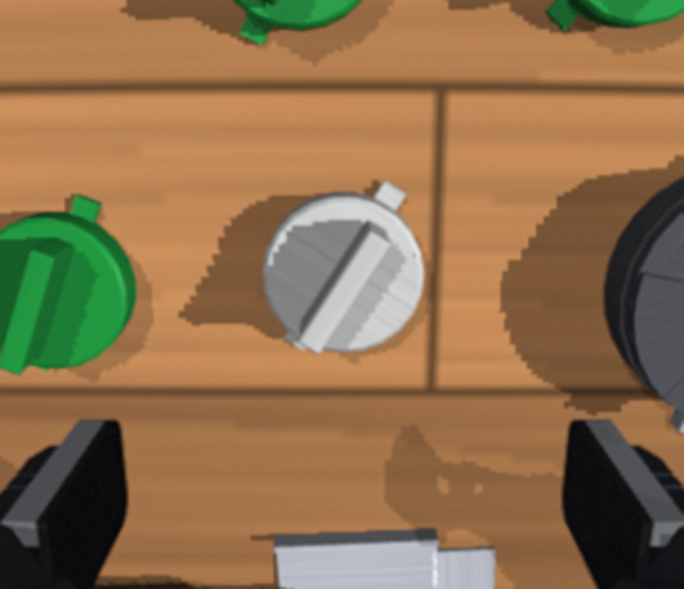

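The bare-metal lid is at crop (344,272), bar yaw about 148°, bar top at 50 mm; its neighbours are clearly green. Now the disc.

arm_command:
  deltas:
    - [0,0.615,0,0,0,0,1]
    - [0,0.615,0,0,0,0,1]
    - [0,0.615,0,0,0,0,1]
    - [0,0.615,0,0,0,0,1]
    - [0,0.615,0,0,0,0,1]
    - [0,0.615,0,0,0,0,1]
    - [0,0.615,0,0,0,0,1]
    - [0,0.615,0,0,0,0,1]
    - [0,0.615,0,0,0,0,1]
    - [0,0.615,0,0,0,0,1]
    - [0,0.615,0,0,0,0,1]

```text
time: 6.38
eef_pos: [0.4839, 0.2269, 0.2202]
orientation: [0.002, 3.141, -0.0]
force: [-0.2, 0.7, 0.2]
finger_gap: 0.085
grasp_force: 0.0
```

```bash
python3 look.py w3 disc
python3 - <<'E'
from h import *
s=dict(np.load('pics/w3.npz'))
P,uv=cloud(s,np.ones((480,640),bool)); d=np.hypot(*(P[:,:2]-[.514,.228]).T)
for lo,hi,nm in [(.017,.026,'stud'),(.0035,.009,'plate')]:
    k=(P[:,2]>lo)&(P[:,2]<hi)&(d<.04); z=np.median(P[k,2]); q=uv[k].astype(np.int32); h=cv2.convexHull(q).reshape(-1,2)
    W=world(s,h,z=z); c,rad=cv2.minEnclosingCircle((W[:,:2]*1e3).astype(np.float32)); print(nm,k.sum(),'z',z.round(4),np.round(c,1),round(rad,1),'mean',world(s,q,z=z)[:,:2].mean(0).round(4))
i=cv2.imread('pics/w3.png')[90:400,140:500];cv2.imwrite('pics/w3c.png',cv2.resize(i,None,fx=1.9,fy=1.9))
E
```

```text
[0.4839 0.2269 0.2202] [ 2.2000e-03  3.1415e+00 -1.0000e-04] [-0.     0.003  0.002  0.     0.001 -0.   ]
disc [([0.517, 0.2221, -0.0027], 0.65, [316.0, 242.0])]
  sil 0.72 3070 uv [321. 242.] z [0.0039 0.0057 0.0132] bbox [0.4845 0.1972] [0.5448 0.2566]
stud 140 z 0.0215 [514.  226.9] 6.3 mean [0.514  0.2269]
plate 2857 z 0.0057 [514.5 227.1] 30.1 mean [0.5139 0.227 ]
```

View pics/w3c.png

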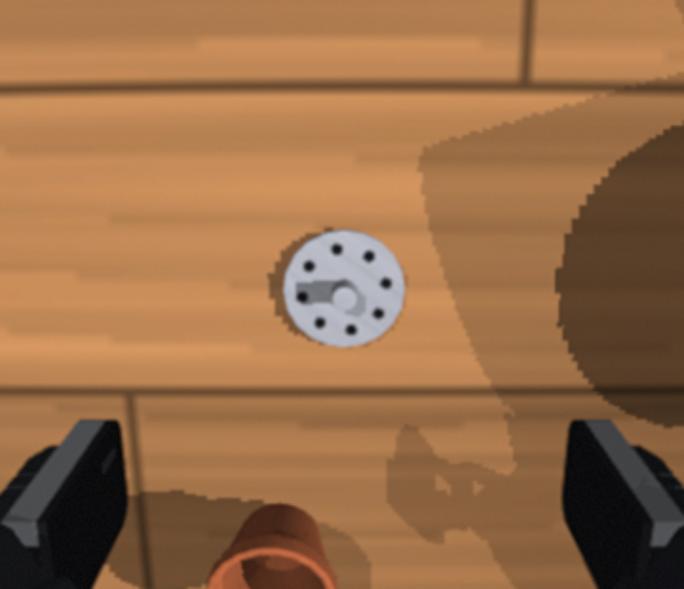

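The disc shows alone at crop (344,289), stud up, stud top at 21.5 mm; the small pot is at the lower edge, well clear. I'll grasp the stud.

arm_command:
  deltas:
    - [-0.04,0,0.08,0,0,0,0.45]
    - [-0.04,0,0.16,0,0,0,0.45]
    - [-0.04,0,0.22,0,0,0,0.45]
    - [-0.04,0,0.26,0,0,0,0.45]
    - [-0.04,0,0.28,0,0,0,0.45]
    - [-0.04,0,0.281,0,0,0,0.45]
    - [-0.04,0,0.281,0,0,0,0.45]

```text
time: 7.4
eef_pos: [0.5146, 0.2278, 0.0104]
orientation: [0.001, 3.14, 0.001]
force: [-0.5, -0.2, 0.2]
finger_gap: 0.0387
grasp_force: 0.0
```

```bash
python3 -c "
from h import *
go([.514,.227,.009],180)"
```

```text
go [0.514, 0.227, 0.009] 180 -> [0.0008, -0.0011, 0.0019] [0.0003, 0.001, -0.0002]
```

arm_command:
  deltas:
    - [0,0,0,0,0,0,0]
    - [0,0,0,0,0,0,0]
    - [0,0,0,0,0,0,0]
    - [0,0,0,0,0,0,0]
    - [0,0,0,0,0,0,0]
    - [0,0,0,0,0,0,0]

```text
time: 8.15
eef_pos: [0.5144, 0.2279, 0.0103]
orientation: [0.0, 3.14, 0.001]
force: [-1.4, -1.6, 8.1]
finger_gap: 0.0088
grasp_force: 58.7
```

arm_command:
  deltas:
    - [0,0,-0.03,0,0,0,0]
    - [0,0,-0.08,0,0,0,0]
    - [0,0,-0.12,0,0,0,0]
    - [0,0,-0.12,0,0,0,0]

```text
time: 8.65
eef_pos: [0.5151, 0.2281, 0.1016]
orientation: [0.0, 3.138, 0.002]
force: [-0.2, -0.0, -1.4]
finger_gap: 0.0086
grasp_force: 58.6
```

```bash
python3 - <<'E'
from h import *
print(r.sense()['finger_gap'],r.sense()['eef_pos'],r.sense()['grasp_force'])
for c in ('scene','side'):
    s=snap(c); save(c+'1',s); print([(np.round(a['centre'],4).tolist(),round(a['conf'],2)) for a in r.mark_of(c,'disc')])
go([.5128,-.0397,.10],180)
s=snap('wrist'); save('w4',s)
P,uv=cloud(s,np.ones((480,640),bool)); e=r.sense()['eef_pos']
k=(np.hypot(*(P[:,:2]-e[:2]).T)<.045)&(P[:,2]<e[2]+.02)&(P[:,2]>e[2]-.03)
print(k.sum(), np.percentile(P[k,2],[5,50,95])-e[2])
k&=P[:,2]<e[2]+.003
h=cv2.convexHull(uv[k].astype(np.int32)).reshape(-1,2); W=world(s,h,z=np.median(P[k,2])); print(cv2.minEnclosingCircle((W[:,:2]*1e3).astype(np.float32)),P[k].min(0),P[k].max(0))
E
```

```text
0.008643251738932755 [0.5151235  0.22806392 0.10157434] 58.570178747177124
[([0.5134, 0.2316, 0.0938], 0.78)]
[([0.5155, 0.2256, 0.0901], 0.49)]
go [0.5128, -0.0397, 0.1] 180 -> [0.0006, -0.3563, -0.002] [-0.0003, -0.0009, -0.0002]
11210 [-0.00572286 -0.00454943  0.01470403]
((513.034912109375, 227.87677001953125), 30.252595901489258) [0.48308939 0.19795255 0.08930671] [0.54388677 0.2574643  0.10134128]
```

arm_command:
  deltas:
    - [0.001,-0.08,0,0,0,0,0]
    - [0.001,-0.16,0,0,0,0,0]
    - [0.001,-0.24,0,0,0,0,0]
    - [0.001,-0.3,0,0,0,0,0]
    - [0.001,-0.34,0,0,0,0,0]
    - [0.001,-0.356,0,0,0,0,0]
    - [0.001,-0.356,0.02,0,0,0,0]
    - [0.001,-0.356,0.04,0,0,0,0]
    - [0.001,-0.356,0.04,0,0,0,0]

```text
time: 10.02
eef_pos: [0.5122, -0.0385, 0.0683]
orientation: [0.001, -3.139, -0.001]
force: [-0.1, 0.1, -0.7]
finger_gap: 0.0085
grasp_force: 58.8
```

```bash
python3 - <<'E'
from h import *
e=r.sense()['eef_pos']; print(e, r.sense()['force'])
s=snap('wrist'); save('w5',s)
P,uv=cloud(s,np.ones((480,640),bool)); 
d=np.hypot(*(P[:,:2]-e[:2]).T)
for nm,lo,hi,dm in [('disc',e[2]-.009,e[2]-.002,.045),('lip',.0395,.0435,.07)]:
    k=(d<dm)&(P[:,2]>lo)&(P[:,2]<hi); h=cv2.convexHull(uv[k].astype(np.int32)).reshape(-1,2); z=np.median(P[k,2]); W=world(s,h,z=z)[:,:2]
    from scipy.optimize import least_squares
    f=least_squares(lambda c:np.hypot(W[:,0]-c[0],W[:,1]-c[1])-c[2],[*e[:2],.05],loss='soft_l1',f_scale=.001).x
    print(nm,k.sum(),z.round(4),f.round(4),W.min(0).round(4),W.max(0).round(4))
i=np.hstack([cv2.resize(cv2.imread('pics/w5.png')[90:400,140:500],(400,344))])
sc=snap('scene'); save('scene2',sc); sd=snap('side'); save('side2',sd)
for c,q in ((sc,'scene'),(sd,'side')):
    print(q,[(np.round(a['centre'],4).tolist(),round(a['conf'],2)) for a in r.mark_of(q,'disc')])
j=cv2.resize(cv2.imread('pics/scene2.png')[190:290,260:376],(400,344))
cv2.imwrite('pics/c5.png',np.hstack([i,j]))
E
```

```text
[ 0.51219635 -0.0385328   0.06825204] [-0.06255978  0.10858104 -0.74362521]
disc 8889 0.0635 [ 0.5117 -0.0384  0.0298] [ 0.4818 -0.068 ] [ 0.5421 -0.0087]
lip 17688 0.0415 [ 0.513  -0.0398  0.0605] [ 0.4526 -0.1002] [0.5735 0.0208]
scene [([0.5109, -0.0362, 0.0637], 0.73), ([0.6988, -0.2865, 0.0003], 0.71)]
side [([0.5105, -0.0371, -0.0016], 0.74), ([0.5111, -0.0433, 0.0603], 0.56)]
```

View pics/c5.png

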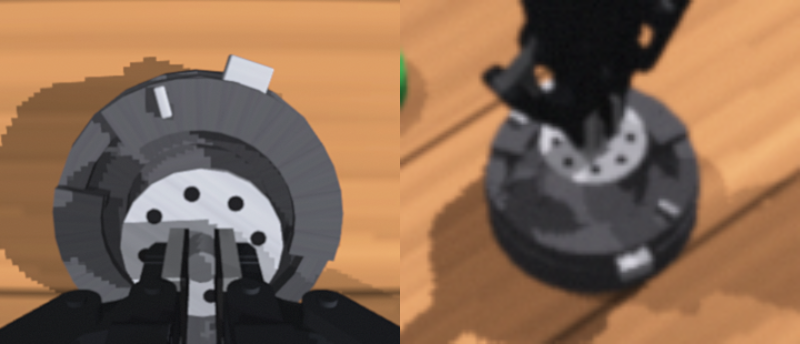

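The disc (crop (205,230)) hangs level over the housing, about 1.3 mm short in x and 1.4 mm too far in y. I'll correct that and lower it.

arm_command:
  deltas:
    - [-0.0017,-0.0019,0,0,0,0,0]
    - [-0.0017,-0.0019,0.015,0,0,0,0]
    - [-0.0017,-0.0019,0.025,0,0,0,0]
    - [-0.0017,-0.0019,0.035,0,0,0,0]
    - [-0.0017,-0.0019,0.042,0,0,0,0]
    - [-0.0017,-0.0019,0.048,0,0,0,0]
    - [-0.0017,-0.0019,0.048,0,0,0,0]
    - [-0.0017,-0.0019,0.048,0,0,0,0]

```text
time: 11.28
eef_pos: [0.5145, -0.0408, 0.0335]
orientation: [0.0, 3.141, -0.0]
force: [0.3, 0.4, -1.1]
finger_gap: 0.0087
grasp_force: 58.8
```

arm_command:
  deltas:
    - [0,0,0.002,0,0,0,0]
    - [0,0,0.003,0,0,0,0]
    - [0,0,0.0035,0,0,0,0]
    - [0,0,0.0035,0,0,0,0]

```text
time: 11.78
eef_pos: [0.5143, -0.0408, 0.0307]
orientation: [0.001, 3.142, -0.0]
force: [0.1, -0.2, -0.4]
finger_gap: 0.0087
grasp_force: 58.8
```

Essentially on the floor. I'll open to about 28 mm and lift.

arm_command:
  deltas:
    - [0,0,0,0,0,0,0.33]
    - [0,0,0,0,0,0,0.33]
    - [0,0,0,0,0,0,0.33]
    - [0,0,0,0,0,0,0.33]
    - [0,0,-0.015,0,0,0,0.33]
    - [0,0,-0.04,0,0,0,0.33]
    - [0,0,-0.1,0,0,0,0.33]
    - [0.036,0,-0.18,0,0,0,0.33]
    - [0.036,0,-0.252,0,0,0,0.33]
    - [0.036,0,-0.252,0,0,0,0.33]
    - [0.036,0,-0.252,0,0,0,0.33]

```text
time: 13.15
eef_pos: [0.4872, -0.0407, 0.2199]
orientation: [0.0, 3.141, -0.0]
force: [0.0, 0.5, -0.9]
finger_gap: 0.0283
grasp_force: 0.0
```

```bash
python3 look.py w6 disc; python3 seed.py w6 | tail -9
python3 - <<'E'
from h import *
s=dict(np.load('pics/w6.npz'))
P,uv=cloud(s,np.ones((480,640),bool)); d=np.hypot(*(P[:,:2]-[.5128,-.0397]).T)
for lo,hi,nm,R in [(.036,.046,'stud',.02),(.022,.0305,'plate',.031)]:
    k=(P[:,2]>lo)&(P[:,2]<hi)&(d<R); print(nm,k.sum(),P[k].mean(0).round(4),P[k,2].std().round(4))
    A=np.c_[P[k,:2]-P[k,:2].mean(0),np.ones(k.sum())]; print(np.linalg.lstsq(A,P[k,2],rcond=None)[0])
    W=world(s,cv2.convexHull(uv[k].astype(np.int32)).reshape(-1,2),z=np.median(P[k,2])); print(cv2.minEnclosingCircle((W[:,:2]*1e3).astype(np.float32)))
for z in (.12,.03): go([.503,-.233,z],148)
i=cv2.imread('pics/w6.png')[90:400,140:500];cv2.imwrite('pics/w6c.png',cv2.resize(i,None,fx=1.5,fy=1.5))
E
```

```text
[ 0.4872 -0.0407  0.2199] [ 5.0000e-04  3.1411e+00 -2.0000e-04] [-0.     0.019 -0.025 -0.008 -0.    -0.   ]
disc [([0.5127, -0.0466, 0.0204], 0.83, [314.0, 241.0])]
  sil 0.88 3395 uv [321. 244.] z [0.024  0.0257 0.0343] bbox [ 0.4845 -0.0714] [ 0.5454 -0.0112]
  sil 0.75 5972 uv [114. 229.] z [0.004  0.0228 0.0508] bbox [ 0.4622 -0.2831] [ 0.5478 -0.1944]
yaw 13.72 mid [ 0.513  -0.0401  0.0455]
outer [ 0.5128 -0.04    0.0601]
bright [346.5 174.1] 275 [ 0.4497 -0.0203  0.046 ]
bright [305.8 187.9] 77 [ 0.4607 -0.0528  0.046 ]
bright [152.9 230. ] 259 [ 0.4953 -0.1811  0.046 ]
bright [318.7 244.1] 2574 [ 0.5077 -0.0426  0.046 ]
bright [337.1 306. ] 61 [ 0.5642 -0.0266  0.046 ]
bright [299.9 313.3] 140 [ 0.5712 -0.0593  0.046 ]
rib yaw 14.189811804331319 mid [ 0.51245603 -0.03966442  0.046     ] len 0.10677074523141097
stud 165 [ 0.5137 -0.0402  0.0411] 0.0014
[0.14860502 0.0137286  0.04113246]
((513.546630859375, -40.20833969116211), 6.415003776550293)
plate 3183 [ 0.5134 -0.0401  0.0257] 0.0008
[ 0.00173479 -0.00077135  0.02568238]
((514.1590576171875, -40.00715637207031), 30.018035888671875)
go [0.503, -0.233, 0.12] 148 -> [-0.0219, -0.2566, 0.1315] [-0.0, -0.0013, 0.3721]
go [0.503, -0.233, 0.03] 148 -> [-0.0221, -0.2566, 0.2515] [-0.0, -0.0013, 0.3721]
```

View pics/w6c.png

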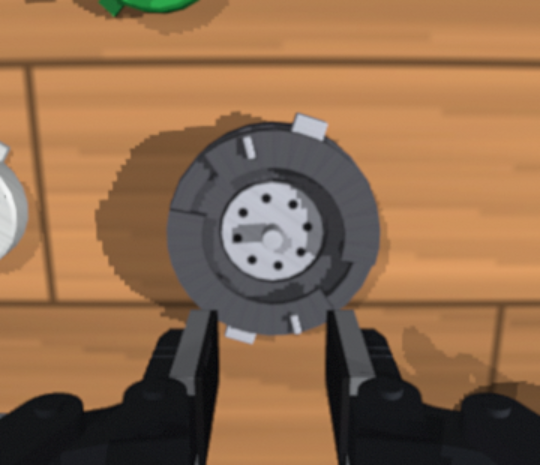

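The disc (crop (272,232)) lies flat in the seat with its plate top at 25.7 mm, about 1 mm off centre. Next, the metal lid.

arm_command:
  deltas:
    - [-0.022,-0.08,0.03,0,0,0.1,0.4]
    - [-0.022,-0.16,0.06,0,0,0.2,0.4]
    - [-0.022,-0.22,0.1,0,0,0.3,0.4]
    - [-0.022,-0.256,0.13,0,0,0.372,0.4]
    - [-0.022,-0.256,0.16,0,0,0.372,0.4]
    - [-0.022,-0.256,0.2,0,0,0.372,0.4]
    - [-0.022,-0.256,0.23,0,0,0.372,0.4]
    - [-0.022,-0.256,0.248,0,0,0.372,0.4]
    - [-0.022,-0.256,0.255,0,0,0.372,0.4]
    - [-0.022,-0.256,0.255,0,0,0.372,0.4]
    - [-0.022,-0.256,0.255,0,0,0.372,0.4]

```text
time: 14.68
eef_pos: [0.5042, -0.2329, 0.0291]
orientation: [0.865, 3.019, -0.001]
force: [-0.7, 0.4, -0.5]
finger_gap: 0.0338
grasp_force: 0.0
```

```bash
python3 -c "
from h import *
go([.503,-.233,.028],148)"
```

```text
go [0.503, -0.233, 0.028] 148 -> [0.0013, -0.0009, 0.0014] [-0.0, 0.0007, 0.0002]
```

arm_command:
  deltas:
    - [0.001,0,0.001,0,0,0,0.4]
    - [0.001,0,0.001,0,0,0,0]
    - [0.001,0,0.001,0,0,0,0]
    - [0.001,0,0.001,0,0,0,0]
    - [0.001,0,0.001,0,0,0,0]
    - [0.001,0,0.001,0,0,0,0]

```text
time: 15.42
eef_pos: [0.5032, -0.2324, 0.028]
orientation: [0.865, 3.02, -0.0]
force: [-1.2, 1.4, 5.1]
finger_gap: 0.0107
grasp_force: 59.1
```

arm_command:
  deltas:
    - [0,0,-0.03,0,0,0,0]
    - [0,0,-0.08,0,0,0,0]
    - [0,0,-0.12,0,0,0,0]
    - [0,0,-0.12,0,0,0,0]

```text
time: 15.92
eef_pos: [0.5041, -0.2329, 0.1193]
orientation: [0.865, 3.017, -0.002]
force: [0.2, -0.0, -1.6]
finger_gap: 0.0106
grasp_force: 58.6
```

```bash
python3 - <<'E'
from h import *
print(r.sense()['finger_gap'],r.sense()['eef_pos'],r.sense()['force'])
go([.5128,-.0397,.115],236.2)
E
```

```text
0.010600073919682559 [ 0.50406644 -0.23291273  0.1193461 ] [ 0.20872833 -0.03236842 -1.6317518 ]
go [0.5128, -0.0397, 0.115] 236.2 -> [0.1266, 0.2247, 0.0053] [-0.0018, 0.0018, -1.0261]
```

arm_command:
  deltas:
    - [0.012,0.022,0,0,0,-0.1,0]
    - [0.025,0.045,0,0,0,-0.2,0]
    - [0.038,0.067,0,0,0,-0.3,0]
    - [0.05,0.09,0,0,0,-0.4,0]
    - [0.063,0.112,0,0,0,-0.5,0]
    - [0.076,0.135,0,0,0,-0.6,0]
    - [0.089,0.157,0,0,0,-0.7,0]
    - [0.101,0.18,0,0,0,-0.8,0]
    - [0.114,0.202,0,0,0,-0.9,0]
    - [0.1266,0.2247,0.005,0,0,-1,0]
    - [0.1266,0.2247,0.005,0,0,-1,0]
    - [0.1266,0.2247,0.005,0,0,-1,0]
    - [0.1266,0.2247,0.005,0,0,-1,0]

```text
time: 17.55
eef_pos: [0.5119, -0.0397, 0.1137]
orientation: [1.422, -2.801, -0.0]
force: [-0.4, -1.1, -2.1]
finger_gap: 0.0111
grasp_force: 58.7
```

```bash
cat > held.py <<'E'
from h import *
import sys
e=r.sense()['eef_pos']; print(e,r.sense()['force'].round(1),r.sense()['qd'].round(3))
s=snap('wrist'); save(sys.argv[1],s)
P,uv=cloud(s,np.ones((480,640),bool)); d=np.hypot(*(P[:,:2]-e[:2]).T)
from scipy.optimize import least_squares
for nm,lo,hi,dm,R0 in [('cuptop',e[2]-.009,e[2]-.001,.045,.038),('lip',.0395,.0435,.07,.062)]:
    k=(d<dm)&(P[:,2]>lo)&(P[:,2]<hi)
    if k.sum()<100: print(nm,'few');continue
    z=np.median(P[k,2]); W=world(s,cv2.convexHull(uv[k].astype(np.int32)).reshape(-1,2),z=z)[:,:2]
    f=least_squares(lambda c:np.hypot(W[:,0]-c[0],W[:,1]-c[1])-R0,e[:2],loss='soft_l1',f_scale=.0005).x
    print(nm,k.sum(),z.round(4),f.round(4),'rms res',np.median(abs(np.hypot(*(W-f).T)-R0)).round(4))
E
python3 held.py w7; python3 -c "
from h import *
go([.5128,-.0397,.080],236.2)
cv2.imwrite('pics/w7c.png',cv2.resize(cv2.imread('pics/w7.png')[60:480,100:540],None,fx=1.3,fy=1.3))"
```

```text
[ 0.51185038 -0.03970471  0.11370172] [-0.4 -1.1 -2.1] [ 0.    -0.001  0.002  0.003  0.    -0.007]
cuptop 12288 0.1081 [ 0.512  -0.0392] rms res 0.0005
lip 9246 0.0415 [ 0.5142 -0.0383] rms res 0.0007
go [0.5128, -0.0397, 0.08] 236.2 -> [-0.0007, -0.0011, 0.0451] [0.0, -0.0001, -0.0274]
```

View pics/w7c.png

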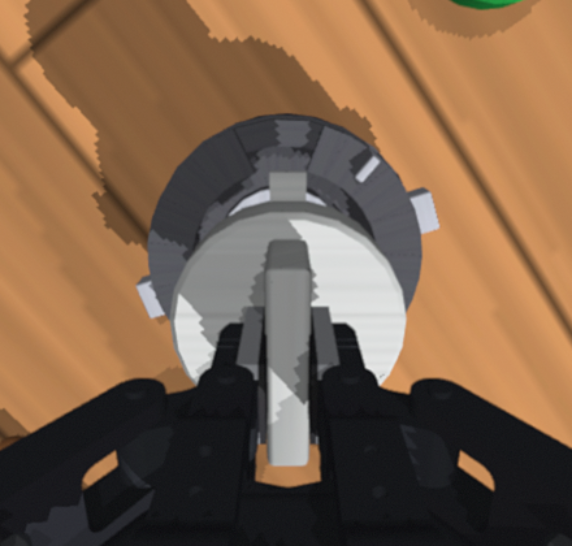

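The lid is held square with its lug (crop (288,185)) pointing at the slot (crop (283,140)). I'll finish the turn, lower to just above the lip, and measure again.

arm_command:
  deltas:
    - [-0.0011,-0.0009,0.01,0,0,-0.027,0]
    - [-0.0011,-0.0009,0.02,0,0,-0.027,0]
    - [-0.0011,-0.0009,0.035,0,0,-0.027,0]
    - [-0.0011,-0.0009,0.045,0,0,-0.027,0]
    - [-0.0011,-0.0009,0.046,0,0,-0.027,0]
    - [-0.0011,-0.0009,0.046,0,0,-0.027,0]

```text
time: 18.35
eef_pos: [0.513, -0.0388, 0.0795]
orientation: [-1.481, 2.77, -0.0]
force: [0.1, 0.8, -2.0]
finger_gap: 0.0111
grasp_force: 58.6
```

```bash
python3 held.py w8; python3 -c "
from h import *
go([.5128,-.0397,.056],236.2)
i=cv2.imread('pics/w8.png')[100:400,130:510]
sc=snap('scene'); save('scene8',sc)
j=cv2.resize(cv2.imread('pics/scene8.png')[180:290,256:376],(327,300))
cv2.imwrite('pics/c8.png',np.hstack([i,j]))
"
```

```text
[ 0.51299201 -0.03883412  0.07950416] [ 0.1  0.8 -2. ] [-0.001 -0.006  0.003  0.004 -0.001 -0.002]
cuptop 12244 0.0739 [ 0.5132 -0.0383] rms res 0.0005
lip 14752 0.0415 [ 0.5137 -0.0385] rms res 0.0011
go [0.5128, -0.0397, 0.056] 236.2 -> [0.0012, -0.0003, 0.0315] [-0.0002, 0.0001, 0.0008]
```

View pics/c8.png

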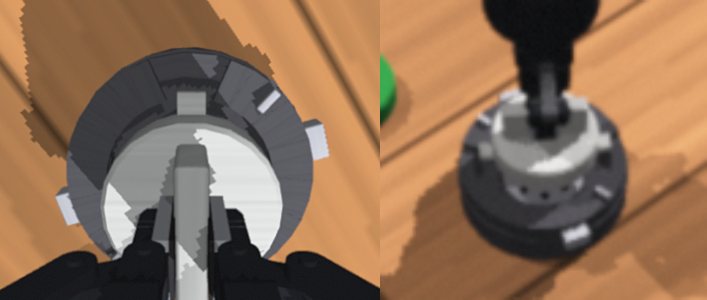

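The lug (crop (191,103)) lines up with the slot (188,75), and the centres agree within about 0.5 mm. Lowering now.

arm_command:
  deltas:
    - [0.0004,0,0.005,0,0,0,0]
    - [0.0004,0,0.01,0,0,0,0]
    - [0.0004,0,0.015,0,0,0,0]
    - [0.0004,0,0.018,0,0,0,0]
    - [0.0004,0,0.018,0,0,0,0]

```text
time: 19.08
eef_pos: [0.5126, -0.039, 0.0657]
orientation: [1.481, -2.77, -0.0]
force: [-0.5, -0.8, -1.5]
finger_gap: 0.0111
grasp_force: 58.6
```

arm_command:
  deltas:
    - [0,0,0.004,0,0,0,0]
    - [0,0,0.007,0,0,0,0]
    - [0,0,0.01,0,0,0,0]
    - [0,0,0.012,0,0,0,0]
    - [0,0,0.012,0,0,0,0]
    - [0,0,0.012,0,0,0,0]

```text
time: 19.82
eef_pos: [0.5128, -0.0391, 0.0569]
orientation: [-1.482, 2.77, -0.0]
force: [0.3, -0.6, -1.7]
finger_gap: 0.011
grasp_force: 58.6
```

```bash
python3 - <<'E'
from h import *
s=r.sense(); print(s['eef_pos'],s['force'],s['joint_positions'].round(3))
go([.5128,-.0392,.0565],194.2)
E
python3 held.py w9
```

```text
[ 0.51277213 -0.03908113  0.05692412] [ 0.31847278 -0.57262625 -1.65725008] [-0.235  0.364 -0.406  0.8   -0.    -1.217]
go [0.5128, -0.0392, 0.0565] 194.2 -> [0.0001, -0.0001, 0.0006] [-0.0, 0.0, 0.4896]
[ 0.51277213 -0.03908113  0.05692412] [ 0.3 -0.6 -1.7] [ 0.001 -0.     0.001  0.001  0.     0.002]
cuptop 12253 0.0513 [ 0.5129 -0.0386] rms res 0.0005
lip 19394 0.0414 [ 0.5139 -0.0384] rms res 0.0008
```

arm_command:
  deltas:
    - [0,0,0,0,0,0.04,0]
    - [0,0,0,0,0,0.08,0]
    - [0,0,0,0,0,0.12,0]
    - [0,0,0,0,0,0.16,0]
    - [0,0,0,0,0,0.2,0]
    - [0,0,0,0,0,0.2,0]

```text
time: 20.62
eef_pos: [0.5128, -0.0391, 0.057]
orientation: [-1.051, 2.96, -0.0]
force: [-0.2, -0.2, -1.5]
finger_gap: 0.0107
grasp_force: 58.6
```

arm_command:
  deltas:
    - [0,0,0,0,0,0.04,0]
    - [0,0,0,0,0,0.08,0]
    - [0,0,0,0,0,0.12,0]
    - [0,0,0,0,0,0.16,0]
    - [0,0,0,0,0,0.2,0]
    - [0,0,0,0,0,0.24,0]
    - [0,0,0,0,0,0.27,0]
    - [0,0,0,0,0,0.288,0]
    - [0,0,0,0,0,0.288,0]
    - [0,0,0,0,0,0.288,0]

```text
time: 21.88
eef_pos: [0.5127, -0.0391, 0.0569]
orientation: [-0.394, 3.117, 0.0]
force: [-0.1, 0.2, -1.3]
finger_gap: 0.0106
grasp_force: 58.6
```

```bash
python3 held.py w10; python3 - <<'E'
from h import *
st=r.sense(); x=R.from_rotvec(st['orientation']).as_matrix()[:,0]; print('tool yaw',np.degrees(np.arctan2(x[1],x[0]))%360,st['force'],st['grasp_force'])
s=snap('wrist'); P,uv=cloud(s,np.ones((480,640),bool)); d=np.hypot(*(P[:,:2]-st['eef_pos'][:2]).T)
k=(P[:,2]>.0755)&(P[:,2]<.0825)&(d<.034); print('bar',k.sum(),P[k].mean(0),cv2.minAreaRect((P[k,:2]*1e3).astype(np.float32)))
sc=snap('scene'); save('scene10',sc); sd=snap('side'); save('side10',sd); s=snap('wrist'); save('w10b',s)
i=s['image'][100:400,130:510,::-1]; j=cv2.resize(sc['image'][180:290,256:376,::-1],(327,300))
cv2.imwrite('pics/c10.png',np.hstack([i,j]))
E
```

```text
[ 0.51273692 -0.03905979  0.05691074] [-0.1  0.2 -1.3] [0.    0.001 0.    0.002 0.001 0.003]
cuptop 12251 0.0513 [ 0.513  -0.0388] rms res 0.0005
lip 19481 0.0415 [ 0.5145 -0.04  ] rms res 0.0009
tool yaw 194.3797430097421 [-0.28776278  0.19556484 -2.27804283] 58.63241672515869
bar 5690 [ 0.50927138 -0.03976553  0.07921077] ((511.50341796875, -36.907859802246094), (58.78671646118164, 35.71441650390625), 34.79931640625)
```

View pics/c10.png

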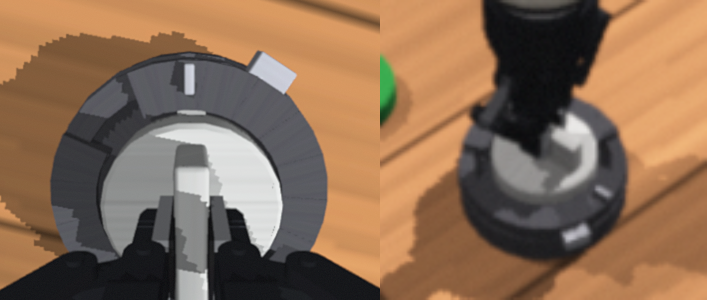

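The bar (crop (191,150)) lines up with the rib (190,78). The cup top is at 51.3 mm, so the underside is at about 28 mm with the lugs under the lip, and the grip is holding at 59 N. Handing in.

```bash
python3 -c "
from h import *
print(r.close_job())"
```

```text
the job is handed in; nothing more can be done
None
```

I handed the job in at about 22 s, and no verdict came back: the disc is flat in the seat, about 1 mm off centre, and the lid is in the collar, turned to the ribs (tool yaw 194.4° against 194.2°) and still gripped at 59 N.

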